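Push a lantern down the light-test lane and take the reading

ROBOT

A 6-joint arm with a two-finger parallel gripper is mounted at the origin on the work surface. World frame = base frame: x ahead of the robot, y to its left, z up, the work surface at z = 0. Lengths are in m, angles in rad, forces in N, time in s.
With the tool pointing down it reaches from about 0.35 to 0.975 m from the base axis. Payload 4.9 kg.
Tool frame: the origin (TCP) lies on the mounting face of the last link; the fingertips stand 173 mm ahead of it and the grasp point (between the pads) lies 155 mm ahead of it; z points along the fingers, y is the direction in which the jaws open and shut (so a half turn about z gives the same grasp; the last joint's range is limited). The gripper opens to 85 mm and grips with 20 to 120 N. Pads are 22 mm wide; open, the fingers measure 114 mm over their backs; the gripper's body (76 mm by 85 mm) begins 54 mm behind the grasp point. The pads swing forward as they close: fully open they stand 13 mm farther back than shut.
Start: joints at [1.138, 0.053, 1.613, -0, 1.476, -0.119], TCP at [0.193, 0.594, 0.405] pointing down, gripper open.
Joint ranges: [-3.01, 3.01], [-1.01, 2.22], [0.06, 2.58], [-1.02, 4.17], [0.09, 2.62], [-3.14, 3.14]. Speed limits (rad/s): [2.57, 2.57, 3.14, 3.14, 3.14, 3.14].

INTERFACE

Orientations are given as a unit quaternion [w, x, y, z].
In Python, from plant import manip gives the robot as it stands.
- The arm moves only by the tool play_rows, never from a script. Its argument "increments" is a list of rows, each an object with "offset": the shift along the tool's x, y, z in mm, a list of three; "twist": the turn about the tool's z in rad; "grip": the opening, from 0 (shut) to 1 (fully open). In form: [{"offset": [dx, dy, dz], "twist": twist, "grip": grip}, ...]. A call has 1 to 5 rows; each row is the pose to reach, as a shift and turn from the pose commanded when the call began, along the tool's axes at that moment; what a row does not reach only later rows make up. A row lasts 1/12 s, in which the tool goes at most 41.7 mm and 7.16 degrees, less where a joint would pass 70% of its speed; a pose out of reach is approached as far as the arm can. A call with a gripper value outside its range is refused whole. The fingers move at their own pace and stop on an object; the grip force is fixed at half the most. Time passes only in rows, so rows that repeat a pose let the fingers close. It gives the time, the measured TCP pose, the force and the opening at its end, in the units of the state.
- manip.state(): the state, without advancing time (a new reading comes with each control period).
- manip.grab_frame(name): name is "scene" or "top"; returns the picture (420x560x3 uint8, blue, green, red); there is no depth.
- manip.get_calibration(name): a dict with "fx", "fy", "cx", "cy" (pixels), "k1" (the pictures are not rectified: a ray, as slopes to the right and down, at radius r is drawn at 1 + k1 r^2 times it, then the intrinsics apply), "T" (4x4, takes a point from camera to world coordinates). Camera axes: x right, y down, z forward; pixel columns grow to the right and rows downward; lengths in m; the calibration is good to about 2 mm. A picture is of the moment at which its call begins. get_calibration takes no time and is no camera call.
- manip.job_done(): hands the job in, once; it reports no verdict.
Trained networks look in the newest picture that a camera, given by its name, has taken for a name from the list of things; names that differ only in an ending like _2 or _b are one class to them, and where a whole thing is asked for, a point or a joint stands for the part that bears it (a point fixed in the world has none). Each returns a list of dicts, best first, with "p" (0 to 1); they miss things now and then, are a little off and sometimes report something else, mostly with a low value. They report only what shows in the picture. A call takes as long as a camera call. They do not tell look-alikes from the thing itself.
- manip.boxes_of(query, camera): "xyz" ([x, y, z] in m, in the coordinates of the camera as it stood for that picture, good to about 4 mm: the middle of the surface that is visible of it).
- manip.tip_of(query, camera): "xyz" ([x, y, z] in m, in the coordinates of the camera as it stood for that picture, good to about 4 mm: a listed point, or the origin of a listed thing).
The state is a dict: "time": time; "joint_pos": joint angles; "joint_vel": joint speeds; "joint_efforts": joint torques, N m; "tool_pos": TCP position; "tool_rot": TCP orientation; "contact_force": force on the tool from outside, world axes, zero at the start; "ft_torque": the same for the moment, N m; "gripper_width": opening from 0.0 (shut) to 1.0 (fully open).
Only numpy, scipy, OpenCV 4.12 (cv2) and the standard library are available. Lean on these libraries where they do the work, as an engineer would, in place of code of your own. Each camera call takes 0.05 s, during which the arm holds its last target. There are 200 camera calls.

TASK

Without gripping or lifting it, line up the lantern with the light-test lane and push it with the fingers between the two yellow guide rails until it stands squarely in mid-lane, wholly on the green pad, clear of the light sensor; neither the lantern nor the gripper may touch a rail or the sensor. Then press the red button on the light meter right down with a fingertip to take the reading, and let it spring back. Leave everything else on the bench where it is.

Things in the scene. Friction and masses are not known exactly. Their poses are not given: they have to be found in the camera images.
- lantern: Square lantern, dark brown frame and white panes, 90 x 90 mm, 85 mm tall, 0.28 to 0.56 kg, upright on the lane's plate. Origin: centre of its underside; z up; x and y along its sides; x starts within about 9 degrees of the lane's x. It slides on the plate with much friction (coefficient up to about 1): push it below mid-height, but above the rails.
- lane: The lane: aluminium plate 8 mm thick fixed to the table. Origin on its centre line at table height; x along the lane, the way of travel (roughly world +y), y left of travel, z up. In its frame: plate x -205 to +245, y +-95 mm; rails x -50 to +170; sensor's face x +200 (window 3 mm proud). The lantern starts at x -155 to -115, up to 30 mm off the centre line.
- pad_center (a point): Centre of the green pad, painted on the plate between the rails: 120 mm along the lane, 114 mm wide; at lane x +105, y 0, 8 mm above the table. Its axes are the lane's.
- rail_left: Yellow guide rail on the left of travel, fixed to the lane: 220 mm long, 12 mm wide, 18 mm tall (its top is 26 mm above the table). Origin: centre of its underside, at lane x +60, y +64 mm. The gap between the two rails' inner faces is 116 mm.
- rail_right: Yellow guide rail on the right of travel, the same, at lane x +60, y -64 mm.
- sensor: Light sensor at the lane's far end, fixed to it: black block 40 mm along the lane, 90 mm wide, top 86 mm above the table, round white window facing the lantern. Origin: centre of its underside, at lane x +220 mm.
- meter_button_top (a point): Centre of the top of the round red button (30 mm across) on the light meter, a white box 110 x 90 x 40 mm with a grey display fixed to the table, to the left or the right of the lane. z is the height of the button's top, unpressed; it is pressed straight down.
- meter_button (a joint): Travel of the red button: 0 up, 0.006 m fully down; springs back; about 4 N at full depth; counts as pressed beyond 0.004 m.
- bin: Blue open bin with brass parts, 110 x 90 x 55 mm, fixed to the table at the other side of the lane from the meter. Origin: centre of its underside.
- led_a: small white LED module, 60 x 22 x 9 mm, three yellow chips on top; loose, only to be left alone. Origin: centre of its underside.
- led_b: another such LED module; loose, only to be left alone. Origin: centre of its underside.
- led_c: a third such LED module; loose, only to be left alone. Origin: centre of its underside.
- multimeter: black handheld multimeter lying on its back, 140 x 70 x 40 mm; loose, only to be left alone. Origin: centre of its underside.
- spotlight: green ball-shaped spotlight on a round foot, 90 mm across, 125 mm tall; loose, only to be left alone. Origin: centre of its underside.
- screw_jar: clear jar with black cap, 56 mm across, 60 mm tall; loose, only to be left alone. Origin: centre of its underside.
- screwdriver: screwdriver lying on the table, about 200 mm long; loose, only to be left alone. Origin near its middle.
There are look-alikes about, which are no part of the job. Leave any pink look-alike of the part that bears meter_button_top alone.

How it is judged:
On the way, in this order (a step that is already met when the one before it is completed fails the run):
1. the lantern stands at rest, squarely on the green pad (x of lantern in the frame of lane between 0.087 and 0.123 m and y of lantern in the frame of lane between -0.015 and 0.015 m and angle between the x axis of lantern and the x axis of lane, either way round below 0.14 rad and height (world z) of lantern below 0.014 m and angle between lantern's own z axis and vertical below 0.05 rad and linear speed of lantern below 0.01 m/s), for 0.2 s.
2. then the red button is pressed down (value of joint meter_button above 0.004 m), for 0.02 s.
At the end, for the whole second after the job is handed in: The lantern stands upright and at rest on the green pad: centre within 18 mm of the pad's centre along the lane and within 15 mm of the lane's centre line, square to the lane within 8 degrees; the red button has been pressed after that (over 4 mm) and is up again (all of step 1 and value of joint meter_button below 0.002 m); the robot touches nothing.
It fails at once if something touches the left guide rail (contact force between rail_left and anything else above 0.3 N).
It fails at once if something touches the right guide rail (contact force between rail_right and anything else above 0.3 N).
It fails at once if something touches the light sensor (contact force between sensor and anything else above 0.3 N).
It fails at once if the lantern is lifted (over 10 mm) or tipped (over 11 degrees) (height (world z) of lantern above 0.018 m or angle between lantern's own z axis and vertical above 0.2 rad).
It fails at once if a bystander on the bench is moved by more than 20 mm (distance of any of led_a, led_b, led_c, multimeter, spotlight, screw_jar, screwdriver from where it was at the start of the episode above 0.02 m).
It also fails if it takes over 72 s, if anything falls off the work surface, if the arm or the gripper's body presses on something with over 40 N, if the wrist force passes 120 N, or if a joint passes its speed limit or range.

## Working session

There is one attempt and no reset: what is moved stays moved. The work goes in short steps, Python scripts to look and compute and a tool call to move; the robot and the scene stay as the last step left them, time stands still between calls to the robot, and variables do not carry over. Pictures are saved under pics/ and viewed, about 8 in all and at most 12, crops included, and the job is handed in when it is done.

Besides the shell and the picture viewer there is one more tool, called as name([rows], argument=value, ...), one row to a line, values as JSON. play_rows: Moves the arm, as the interface text tells. Its arguments: {"type":"object","properties":{"increments":{"type":"array"}},"required":["increments"]}

```bash
ls; mkdir -p pics; python3 - <<'E'
from plant import manip
import cv2,numpy as np
for c in ("scene","top"):
    im=manip.grab_frame(c); cv2.imwrite(f"pics/{c}0.png",im)
    k=manip.get_calibration(c); print(c,{a:(np.round(b,4).tolist() if a=="T" else b) for a,b in k.items()})
    T=np.array(k["T"])
    for q in ("lantern","lane","pad_center","sensor","meter_button_top","rail_left","rail_right","bin"):
        for d in manip.tip_of(q,c)[:3]:
            p=T@np.r_[d["xyz"],1]; print(q,round(d["p"],2),np.round(p[:3],4))
s=manip.state(); print(s["time"],s["tool_pos"],s["tool_rot"],s["contact_force"])
E
```

```text
pics
scene {'fx': 386.7869216511363, 'fy': 386.7869216511363, 'cx': 278.9072859242343, 'cy': 204.39024818651723, 'k1': -0.010294593831971122, 'T': [[0.3586, 0.7333, -0.5777, 1.2762], [0.9333, -0.2693, 0.2375, -0.337], [0.0186, -0.6243, -0.781, 0.941], [0.0, 0.0, 0.0, 1.0]]}
lantern 0.6 [ 0.5544 -0.0697  0.01  ]
lantern 0.46 [0.6672 0.1648 0.0007]
lantern 0.44 [0.4661 0.1141 0.0075]
lane 0.76 [0.536  0.059  0.0009]
pad_center 0.85 [0.5189 0.168  0.006 ]
sensor 0.91 [0.4982 0.2797 0.0108]
meter_button_top 0.61 [ 0.4223 -0.5609  0.0592]
meter_button_top 0.48 [ 0.4648 -0.3788  0.0658]
rail_left 0.88 [0.4627 0.1124 0.0078]
rail_right 0.93 [0.5888 0.135  0.0097]
bin 0.88 [0.4852 0.411  0.0007]
bin 0.27 [0.4    0.0657 0.0011]
top {'fx': 399.6321247262639, 'fy': 399.6321247262639, 'cx': 282.3055579741095, 'cy': 208.88786834157983, 'k1': 0.033418668519736607, 'T': [[-0.0205, -0.9951, 0.0971, 0.4812], [-0.9997, 0.0219, 0.0134, -0.0863], [-0.0155, -0.0968, -0.9952, 1.4029], [0.0, 0.0, 0.0, 1.0]]}
lantern 0.69 [ 0.5543 -0.0669  0.008 ]
lantern 0.67 [ 0.7096 -0.3168 -0.0011]
lane 0.68 [0.5343 0.061  0.004 ]
pad_center 0.68 [0.5157 0.1623 0.0103]
sensor 0.88 [0.4975 0.2814 0.0077]
meter_button_top 0.41 [ 0.4589 -0.3814  0.0602]
meter_button_top 0.4 [ 0.4163 -0.5607  0.0612]
rail_left 0.71 [0.4588 0.107  0.0089]
rail_right 0.53 [0.5888 0.1305 0.01  ]
bin 0.9 [0.4792 0.4085 0.0015]
bin 0.21 [ 0.7065 -0.3136 -0.0031]
0.9 [0.1928938  0.59445812 0.40471557] [ 6.89873882e-06  1.56267668e-01  9.87714744e-01 -8.21953770e-06] [ 0.31292835  0.43229387 -0.98988199]
```

```bash
python3 - <<'E'
import cv2
im=cv2.imread("pics/top0.png"); cv2.imwrite("pics/top0b.png",cv2.resize(im,(800,600)))
E
```

```text
(no output)
```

View pics/top0b.png

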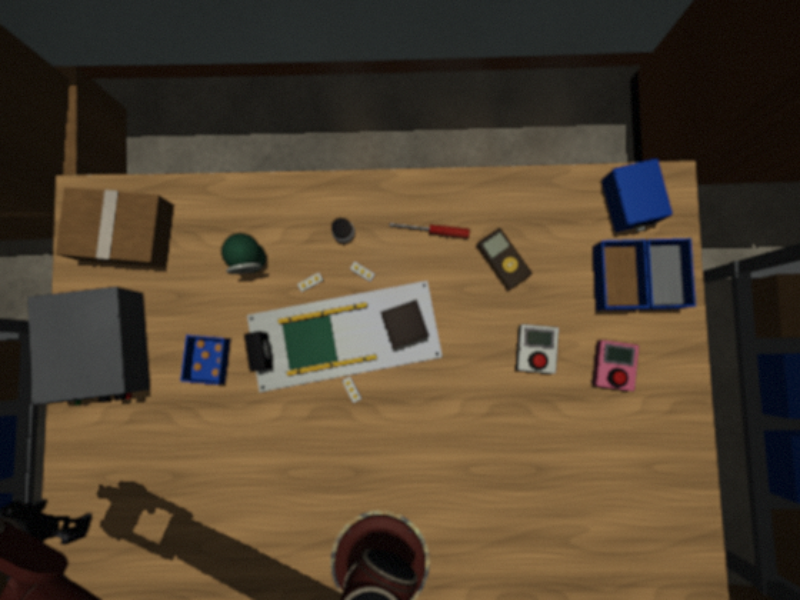

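View pics/scene0.png

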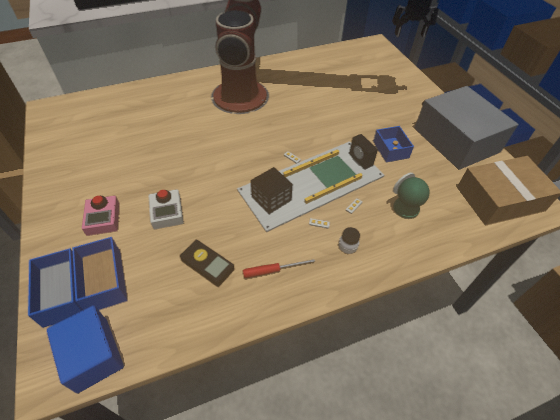

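Top view (800x600 scaling): the lane runs right to left, with the lantern at (405,325), pad at (310,342) and sensor at (258,350). Two candidates carry a button: the white meter at (538,348), button (538,360), and a pink look-alike at (618,365), button (618,378). The white one fits the description. Next I'll fit the lane and lantern poses.

```bash
cat > h.py <<'E'
from plant import manip
import cv2,numpy as np
from scipy.optimize import minimize,least_squares
K={c:manip.get_calibration(c) for c in ("scene","top")}
def proj(c,P):
    k=K[c]; Ti=np.linalg.inv(np.array(k["T"])); p=np.atleast_2d(P)@Ti[:3,:3].T+Ti[:3,3]
    s=p[:,:2]/p[:,2:]; s=s*(1+k["k1"]*(s**2).sum(1,keepdims=True))
    return s*[k["fx"],k["fy"]]+[k["cx"],k["cy"]]
def R(a): return np.array([[np.cos(a),-np.sin(a)],[np.sin(a),np.cos(a)]])
def tips(q,c): 
    T=np.array(K[c]["T"]); return [(d["p"],(T@np.r_[d["xyz"],1])[:3]) for d in manip.tip_of(q,c)]
LP={"lane":(0,0),"pad_center":(.105,0),"sensor":(.22,0),"rail_left":(.06,.064),"rail_right":(.06,-.064)}
def lane_pts(l,xyz):
    xyz=np.atleast_2d(xyz); return np.c_[xyz[:,:2]@R(l[2]).T+l[:2],xyz[:,2]]
def box(l,x,y,a,h=.0425,z0=.008,z1=.093,half=(.045,.045)):
    c=np.array([[sx*half[0],sy*half[1]] for sx,sy in((1,1),(1,-1),(-1,-1),(-1,1))])@R(a).T+[x,y]
    return np.vstack([lane_pts(l,np.c_[c,np.full(4,z)]) for z in(z0,z1)])
def hullmask(c,P,n=8):
    m=np.zeros((420*n,560*n),np.uint8); q=cv2.convexHull(((proj(c,P)+.5)*n).astype(np.int32)); cv2.fillConvexPoly(m,q,255)
    return cv2.resize(m,(560,420),interpolation=cv2.INTER_AREA)/255.
E
cat > fit.py <<'E'
import sys; from h import *
tag=sys.argv[1]; im={}; obs=[]
for c in K:
    im[c]=manip.grab_frame(c); cv2.imwrite(f"pics/{c}_{tag}.png",im[c])
    for q in LP:
        t=tips(q,c)
        if t: obs.append((LP[q],t[0][1][:2],t[0][0]))
f=lambda l:np.concatenate([(R(l[2])@a+l[:2]-b)*w for a,b,w in obs])
l=least_squares(f,[.535,.06,1.74],loss="soft_l1",f_scale=.004).x
print("net lane",np.round(l,4))
# pad fit, green mask
def pcost(v):
    s=0
    for c in K:
        P=lane_pts(v,[[.045,.057,.008],[.045,-.057,.008],[.165,-.057,.008],[.165,.057,.008]])
        b,g,r=[im[c][...,i].astype(float) for i in range(3)]
        w=((g>1.35*r)&(g>b*1.1)).astype(float); m=hullmask(c,P)
        reg=cv2.dilate((m>0).astype(np.uint8),np.ones((5,5)))>0
        s+=np.abs(w-m)[reg].sum()
    return s
r=minimize(pcost,l,method="Nelder-Mead",options=dict(initial_simplex=l+np.array([[0,0,0],[.006,0,0],[0,.006,0],[0,0,.05]]),maxiter=60))
print("pad lane",np.round(r.x,4),pcost(l),r.fun)
np.save("lane.npy",[l,r.x])
E
python3 fit.py a; python3 - <<'E'
from h import *
L=np.load("lane.npy"); print(L)
for c in K:
    im=cv2.imread(f"pics/{c}_a.png"); P=lane_pts(L[0],[[-.205,.095,.008],[-.205,-.095,.008],[.245,-.095,.008],[.245,.095,.008]])
    q=proj(c,P); o=q.min(0).astype(int)-15; n=5
    cr=cv2.resize(im[o[1]:int(q[:,1].max())+15,o[0]:int(q[:,0].max())+15],None,fx=n,fy=n,interpolation=cv2.INTER_CUBIC)
    cr=cv2.convertScaleAbs(cr,alpha=1.6)
    for l,col in((L[0],(0,0,255)),(L[1],(255,0,255))):
        for X in ([[-.205,.095,.008],[-.205,-.095,.008],[.245,-.095,.008],[.245,.095,.008]],[[.045,.057,.008],[.045,-.057,.008],[.165,-.057,.008],[.165,.057,.008]]):
            cv2.polylines(cr,[((proj(c,lane_pts(l,X))-o+.5)*n).astype(int)],True,col,1)
    cv2.imwrite(f"pics/ov_{c}.png",cr[:300,:800] if c=="x" else cr); print(cr.shape,o)
E
```

```text
net lane [0.536  0.0615 1.7478]
pad lane [0.5372 0.0602 1.77  ] 1020.1333333333332 1017.5333333333332
[[0.53600971 0.06149068 1.74780909]
 [0.53719721 0.06020596 1.76997344]]
(600, 885, 3) [221 125]
(545, 830, 3) [157 179]
```

```bash
python3 - <<'E'
import cv2,numpy as np
a=cv2.resize(cv2.imread("pics/ov_top.png"),(560,368)); b=cv2.resize(cv2.imread("pics/ov_scene.png"),(560,380)) 
a=cv2.imread("pics/ov_top.png"); cv2.imwrite("pics/ov_top8.png",cv2.resize(a,(800,525)))
im=cv2.imread("pics/top_a.png"); print(im[235:245:3,205:232:5].tolist())
E
```

```text
[[[48, 67, 36], [46, 67, 32], [49, 69, 34], [52, 73, 38], [50, 70, 35], [51, 70, 36]], [[50, 68, 34], [46, 66, 34], [48, 68, 33], [52, 71, 37], [52, 71, 36], [51, 71, 37]], [[52, 69, 39], [52, 70, 38], [52, 71, 37], [51, 70, 36], [52, 72, 38], [52, 72, 36]], [[50, 68, 35], [48, 68, 35], [47, 67, 33], [50, 71, 35], [52, 72, 37], [51, 73, 38]]]
```

View pics/ov_top8.png

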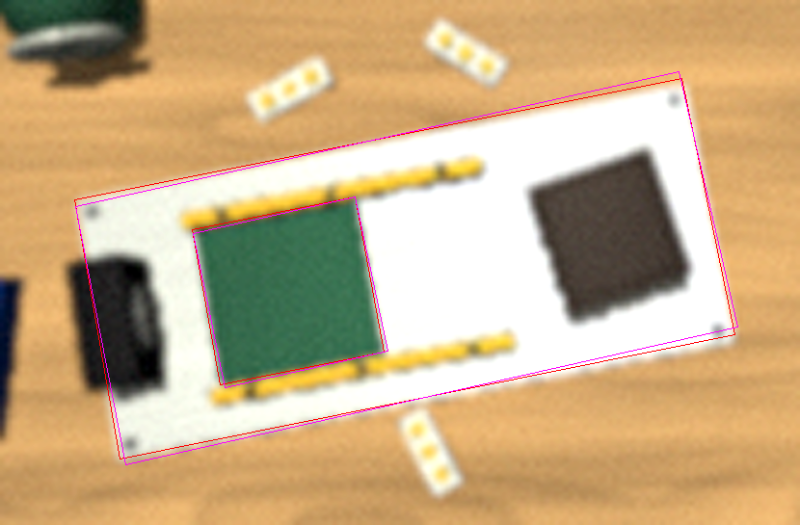

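The overlay confirms the network's lane fit to a few mm. The lantern is rotated about 7° relative to the lane. I'll refine the lane from the plate edges, then fit the lantern silhouette.

```bash
cat > fit2.py <<'E'
import sys; from h import *
tag=sys.argv[1]; cams=sys.argv[2].split(","); l0=np.load("lane.npy")[0]
im={c:cv2.GaussianBlur(cv2.imread(f"pics/{c}_{tag}.png"),(0,0),.6) for c in cams}
def sat(c): return cv2.cvtColor(im[c],cv2.COLOR_BGR2HSV)[...,1].astype(float)
def lanefit(cs,l0):
    pts=[]  # samples: (lane x,y, inward normal) along plate long edges, near end
    E=[((x,.095),(0,-1)) for x in np.arange(-.18,.18,.01)]+[((x,-.095),(0,1)) for x in np.arange(-.18,.18,.01)]+[((-.205,y),(1,0)) for y in np.arange(-.08,.081,.01)]
    G=[((x,s*.057),(0,-s)) for x in np.arange(.055,.156,.01) for s in(1,-1)]+[((xx,y),(n,0)) for xx,n in((.045,1),(.165,-1)) for y in np.arange(-.045,.046,.01)]
    def cost(l):
        t=0
        for c in cs:
            S=sat(c)
            for e,w in((E[:],1),([g for g in G if g[1][0]],1)):
                p=np.array([a for a,_ in e]); n=np.array([b for _,b in e]); v=[]
                for d in(-.004,.004):
                    q=proj(c,lane_pts(l,np.c_[p+d*n,np.full(len(p),.008)])).astype(np.float32)
                    v.append(cv2.remap(S,q[:,0],q[:,1],cv2.INTER_LINEAR)[...,0])
                t+=w*np.abs(v[1]-v[0]).clip(0,120).mean()
        return -t
    r=minimize(cost,l0,method="Nelder-Mead",options=dict(initial_simplex=l0+np.array([[0,0,0],[.005,0,0],[0,.005,0],[0,0,.04]]),xatol=1e-4,fatol=1e-3)); return r.x,r.fun
def lanternfit(cs,l,v0):
    def cost(v):
        t=0
        for c in cs:
            m=hullmask(c,box(l,*v)); reg=cv2.dilate((m>0).astype(np.uint8),np.ones((9,9)))>0
            g=im[c].max(2).astype(float); w=((110-g)/40).clip(0,1); t+=np.abs(w-m)[reg].sum()
        return t
    v0=np.array(v0); r=minimize(cost,v0,method="Nelder-Mead",options=dict(initial_simplex=v0+np.array([[0,0,0],[.008,0,0],[0,.008,0],[0,0,.12]]),maxiter=90)); return r.x,r.fun
if __name__=="__main__":
    if len(sys.argv)>3: l=np.load("lanefit.npy")
    else:
        for cs in [[c] for c in cams]+[cams]:
            l,f=lanefit(cs,l0); print("lane",cs,np.round(l,4),round(f,1))
        np.save("lanefit.npy",l)
    for cs in [[c] for c in cams]+[cams]:
        x0=[float(a) for a in sys.argv[3].split(",")] if len(sys.argv)>3 else [-.13,.003,.1]
        v,f=lanternfit(cs,l,x0); print("lantern in lane",cs,np.round(v,4),round(f,1))
    n=4
    for c in cams:
        q=proj(c,lane_pts(l,[[-.205,.095,.008],[-.205,-.095,.008],[.245,-.095,.008],[.245,.095,.008]])); o=q.min(0).astype(int)-15
        cr=cv2.resize(im[c][o[1]:int(q[:,1].max())+15,o[0]:int(q[:,0].max())+15],None,fx=n,fy=n); cr=cv2.convertScaleAbs(cr,alpha=1.6)
        cv2.polylines(cr,[((q-o+.5)*n).astype(int)],True,(0,0,255),1)
        b=((proj(c,box(l,*v))-o+.5)*n).astype(int)
        for k in(b[:4],b[4:]): cv2.polylines(cr,[k],True,(255,0,255),1)
        cv2.imwrite(f"pics/f_{tag}_{c}.png",cr)
E
python3 fit2.py a scene,top
python3 - <<'E'
import cv2,numpy as np
a=cv2.imread("pics/f_a_top.png");b=cv2.imread("pics/f_a_scene.png");print(a.shape,b.shape)
a=cv2.resize(a,(430,int(a.shape[0]*430/a.shape[1])));
s=np.hstack([cv2.copyMakeBorder(x,0,600-x.shape[0],0,0,cv2.BORDER_CONSTANT) if x.shape[0]<600 else x[:600] for x in (cv2.imread("pics/f_a_top.png")[:,400:],b)])[:, :]
cv2.imwrite("pics/c_a.png",cv2.resize(s,(800,int(600*800/s.shape[1]))))
E
```

```text
lane ['scene'] [0.5376 0.0623 1.744 ] -82.1
lane ['top'] [0.5334 0.06   1.7361] -146.9
lane ['scene', 'top'] [0.5349 0.061  1.7403] -214.6
lantern in lane ['scene'] [-0.1315  0.0011 -0.0281] 285.2
lantern in lane ['top'] [-0.1319  0.0085  0.14  ] 48.1
lantern in lane ['scene', 'top'] [-0.1298  0.0067  0.1068] 379.5
(432, 664, 3) (480, 708, 3)
```

View pics/c_a.png

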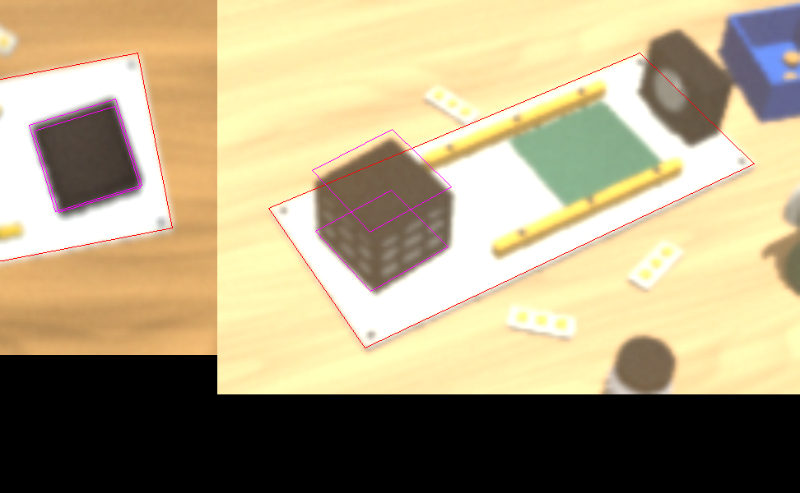

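```bash
sed -i 's|g=im\[c\].max(2).astype(float); w=((110-g)/40).clip(0,1)|g=cv2.morphologyEx(im[c].max(2),cv2.MORPH_OPEN,np.ones((3,3))).astype(float); g=cv2.morphologyEx(im[c].max(2),cv2.MORPH_CLOSE,np.ones((1,1))) if c=="top" else g; w=((TH[c]-g.astype(float))/30+.5).clip(0,1)|; s|^def sat|TH=dict(top=105,scene=115)\ndef sat|' fit2.py
cat > fit3.py <<'E'
import sys; from fit2 import *
x0=[float(a) for a in sys.argv[3].split(",")]
for c in cams:
    l,_=lanefit([c],l0)
    for s in(1,-1):
        v,f=lanternfit([c],l,[x0[0],x0[1],x0[2]*s]); print(c,np.round(l,4),np.round(v,4),round(f,1))
E
python3 fit3.py a scene,top -.13,.004,.1; python3 - <<'E'
import cv2
im=cv2.imread("pics/scene_a.png").max(2)
print(im[165:215:4,246:296:3])
E
```

```text
scene [0.5376 0.0623 1.744 ] [-0.1326  0.0037  0.0791] 108.5
scene [0.5376 0.0623 1.744 ] [-0.1322  0.0048  0.0965] 109.0
top [0.5334 0.06   1.7361] [-0.1303  0.0064  0.1463] 49.7
top [0.5334 0.06   1.7361] [-0.1304  0.0061  0.1447] 48.5
[[173 172 169 170 172 177 178 182 184 186 183 185 184 182 184 179 174]
 [173 177 181 185 185 182 185 181  93  73 105 183 180 175 169  94 192]
 [183 182 180 181 179 147  74  72  70  73  71  70 162 190 121 116 141]
 [176 176 174  92  75  73  72  76  70  73  72  75  72  97 176 173 173]
 [176 180  74  71  76  74  74  71  72  70  72  72  71  71  71 173 175]
 [173 174  72  73  71  75  72  73  71  70  71  72  72  65  71  66 174]
 [175 173  71  74  72  73  72  72  71  71  69  71  70  71  88  67 175]
 [176 175  70  73  73  81  72  69  73  69  71  77  86  76  98  66 174]
 [176 175 100  76  71  85  77  70  71  81  70  78  92  71  93  81 176]
 [161 177 174 141  72  91  81  73  71  95  74  74  87  69  71 175 175]
 [183 161 174 174 173  70  89  70  70  81  73  72  86 176 173 175 176]
 [181 180 172 174 174 174  97  69  69  74  96 174 175 175 175 176 173]
 [183 183 172 171 172 172 176 141 109 174 174 173 175 174 177 175 175]]
```

The lantern is at lane (-0.131, +0.005) m, about 7° CCW. I'll go behind it with the fingers across the lane; a two-finger push should square it up.

play_rows([
  {"offset": [-28, -29, 0], "twist": 0, "grip": 0.5},
  {"offset": [-56, -58, 0], "twist": 0, "grip": 0.5},
  {"offset": [-84, -87, 0], "twist": 0, "grip": 0.5},
  {"offset": [-112, -116, 0], "twist": 0, "grip": 0.5},
  {"offset": [-140, -145, 0], "twist": 0, "grip": 0.5},
])

```text
time: 1.92
tool_pos: [0.2816, 0.4117, 0.4047]
tool_rot: [0.0, 0.156, 0.988, 0.0]
contact_force: [1.2, -0.2, 1.3]
gripper_width: 0.499
```

play_rows([
  {"offset": [-28, -29, 0], "twist": 0, "grip": 0.5},
  {"offset": [-56, -58, 0], "twist": 0, "grip": 0.5},
  {"offset": [-84, -87, 0], "twist": 0, "grip": 0.5},
  {"offset": [-112, -116, 0], "twist": 0, "grip": 0.5},
  {"offset": [-140, -145, 0], "twist": 0, "grip": 0.5},
])

```text
time: 2.33
tool_pos: [0.3699, 0.2304, 0.405]
tool_rot: [0.001, 0.156, 0.988, 0.0]
contact_force: [1.8, 0.2, -0.1]
gripper_width: 0.499
```

play_rows([
  {"offset": [-28, -29, 0], "twist": 0, "grip": 0.5},
  {"offset": [-56, -58, 0], "twist": 0, "grip": 0.5},
  {"offset": [-84, -87, 0], "twist": 0, "grip": 0.5},
  {"offset": [-112, -116, 0], "twist": 0, "grip": 0.5},
  {"offset": [-140, -145, 0], "twist": 0, "grip": 0.5},
])

```text
time: 2.75
tool_pos: [0.4584, 0.049, 0.4051]
tool_rot: [0.001, 0.156, 0.988, 0.0]
contact_force: [0.3, 0.5, -0.2]
gripper_width: 0.502
```

play_rows([
  {"offset": [-28, -29, 0], "twist": 0, "grip": 0.5},
  {"offset": [-56, -58, 0], "twist": 0, "grip": 0.5},
  {"offset": [-84, -87, 0], "twist": 0, "grip": 0.5},
  {"offset": [-112, -116, 0], "twist": 0, "grip": 0.5},
  {"offset": [-140, -145, 0], "twist": 0, "grip": 0.5},
])

```text
time: 3.17
tool_pos: [0.547, -0.1322, 0.4048]
tool_rot: [0.0, 0.157, 0.988, 0.0]
contact_force: [0.7, 0.5, -0.3]
gripper_width: 0.501
```

play_rows([
  {"offset": [-28, -29, 0], "twist": 0.12, "grip": 0.5},
  {"offset": [-51, -51, 0], "twist": 0.24, "grip": 0.5},
  {"offset": [-51, -51, 0], "twist": 0.36, "grip": 0.5},
  {"offset": [-51, -51, 0], "twist": 0.48, "grip": 0.5},
  {"offset": [-51, -51, 0], "twist": 0.6, "grip": 0.5},
])

```text
time: 3.58
tool_pos: [0.5795, -0.1953, 0.4043]
tool_rot: [-0.0, 0.444, 0.896, 0.0]
contact_force: [-0.0, 0.9, 0.3]
gripper_width: 0.502
```

play_rows([
  {"offset": [0, 0, 0], "twist": 0.12, "grip": 0.5},
  {"offset": [0, 0, 0], "twist": 0.24, "grip": 0.5},
  {"offset": [0, 0, 0], "twist": 0.36, "grip": 0.5},
  {"offset": [0, 0, 0], "twist": 0.487, "grip": 0.5},
  {"offset": [0, 0, 0], "twist": 0.487, "grip": 0.5},
])

```text
time: 4.0
tool_pos: [0.5793, -0.1943, 0.4047]
tool_rot: [0.0, 0.645, 0.764, 0.0]
contact_force: [0.0, -0.1, -0.3]
gripper_width: 0.504
```

play_rows([
  {"offset": [0, -5, 40], "twist": 0, "grip": 0.5},
  {"offset": [0, -5, 80], "twist": 0, "grip": 0.5},
  {"offset": [0, -5, 120], "twist": 0, "grip": 0.5},
  {"offset": [0, -5, 160], "twist": 0, "grip": 0.5},
  {"offset": [0, -5, 199], "twist": 0, "grip": 0.5},
])

```text
time: 4.42
tool_pos: [0.5741, -0.195, 0.2041]
tool_rot: [0.0, 0.643, 0.766, 0.0]
contact_force: [1.3, -0.1, -1.0]
gripper_width: 0.495
```

play_rows([
  {"offset": [12, 0, 0], "twist": 0, "grip": 0.5},
  {"offset": [24, 0, 0], "twist": 0, "grip": 0.5},
  {"offset": [36, 0, 0], "twist": 0, "grip": 0.5},
  {"offset": [46, 0, 0], "twist": 0, "grip": 0.5},
  {"offset": [52, 0, 0], "twist": 0, "grip": 0.5},
])

```text
time: 4.83
tool_pos: [0.5666, -0.1426, 0.2092]
tool_rot: [0.003, 0.644, 0.765, 0.001]
contact_force: [0.7, -0.6, 0.3]
gripper_width: 0.501
```

```bash
python3 - <<'E'
from h import *
for c in K: cv2.imwrite(f"pics/{c}_b.png",manip.grab_frame(c))
a=cv2.imread("pics/scene_b.png")[110:260,170:420]
cv2.imwrite("pics/bz.png",cv2.convertScaleAbs(cv2.resize(a,None,fx=3,fy=3,interpolation=cv2.INTER_CUBIC),alpha=1.3))
E
```

```text
(no output)
```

View pics/bz.png

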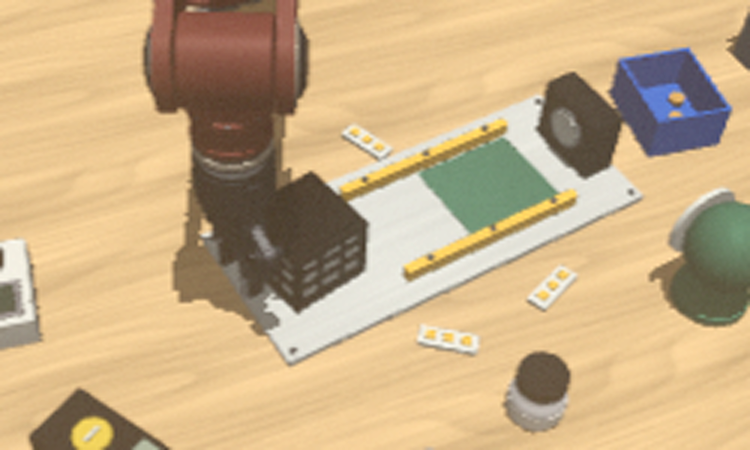

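The gripper is just behind the lantern at (300,240) in the crop, near its rear face, with no contact yet. I'll creep forward and watch the force and height.

play_rows([
  {"offset": [4, 0, 0], "twist": 0, "grip": 0.5},
  {"offset": [8, 0, 0], "twist": 0, "grip": 0.5},
  {"offset": [12, 0, 0], "twist": 0, "grip": 0.5},
  {"offset": [16, 0, 0], "twist": 0, "grip": 0.5},
  {"offset": [16, 0, 0], "twist": 0, "grip": 0.5},
])

```text
time: 5.35
tool_pos: [0.5628, -0.1277, 0.2057]
tool_rot: [-0.0, 0.644, 0.765, 0.0]
contact_force: [-0.4, 0.2, 0.2]
gripper_width: 0.5
```

play_rows([
  {"offset": [3, 0, 0], "twist": 0, "grip": 0.5},
  {"offset": [6, 0, 0], "twist": 0, "grip": 0.5},
  {"offset": [9, 0, 0], "twist": 0, "grip": 0.5},
  {"offset": [12, 0, 0], "twist": 0, "grip": 0.5},
  {"offset": [15, 0, 0], "twist": 0, "grip": 0.5},
])

```text
time: 5.77
tool_pos: [0.5603, -0.1132, 0.2057]
tool_rot: [0.0, 0.645, 0.765, -0.0]
contact_force: [0.6, -1.6, -0.2]
gripper_width: 0.5
```

play_rows([
  {"offset": [3, 0, 0], "twist": 0, "grip": 0.5},
  {"offset": [6, 0, 0], "twist": 0, "grip": 0.5},
  {"offset": [9, 0, 0], "twist": 0, "grip": 0.5},
  {"offset": [12, 0, 0], "twist": 0, "grip": 0.5},
  {"offset": [15, 0, 0], "twist": 0, "grip": 0.5},
])

```text
time: 6.18
tool_pos: [0.5578, -0.0983, 0.2057]
tool_rot: [0.0, 0.645, 0.765, 0.0]
contact_force: [0.8, -1.2, -0.1]
gripper_width: 0.497
```

```bash
python3 fit.py c >/dev/null; python3 - <<'E'
import numpy as np; a=np.load("lane.npy"); print(a)
E
python3 fit3.py c scene,top -.11,.004,.03
python3 - <<'E'
import cv2,numpy as np
a=cv2.imread("pics/scene_c.png")[120:230,220:400];b=cv2.imread("pics/top_c.png")[180:290,160:340]
cv2.imwrite("pics/cz.png",cv2.resize(np.vstack([a,b]),None,fx=2.7,fy=2.7,interpolation=cv2.INTER_CUBIC))
E
```

```text
[[0.53634382 0.06175811 1.72453257]
 [0.53481431 0.06177257 1.75827582]]
scene [0.5378 0.0621 1.7427] [-0.1021  0.0014 -0.1442] 384.9
scene [0.5378 0.0621 1.7427] [-0.103   0.0035 -0.09  ] 386.3
top [0.5344 0.06   1.7435] [-0.1014  0.0131 -0.1906] 339.3
top [0.5344 0.06   1.7435] [-0.1012  0.0131 -0.1857] 341.0
```

View pics/cz.png

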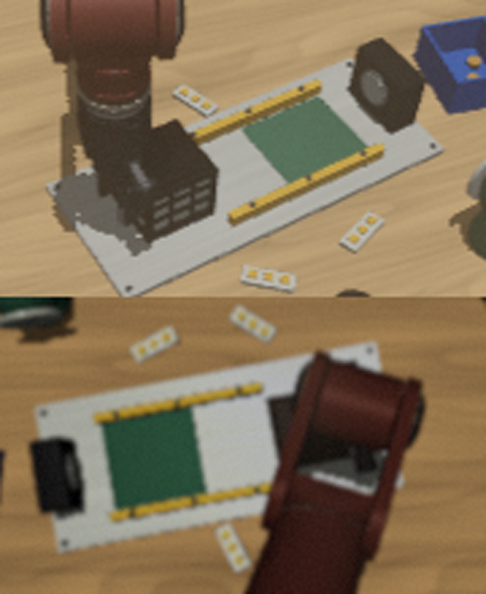

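Occluded views make the fit unreliable. I'll back off to get a clear look before entering the rails.

play_rows([
  {"offset": [-15, 0, 0], "twist": 0, "grip": 0.5},
  {"offset": [-50, 0, -10], "twist": 0, "grip": 0.5},
  {"offset": [-85, 0, -40], "twist": 0, "grip": 0.5},
  {"offset": [-120, 0, -70], "twist": 0, "grip": 0.5},
  {"offset": [-155, 0, -90], "twist": 0, "grip": 0.5},
])

```text
time: 7.2
tool_pos: [0.5831, -0.247, 0.2937]
tool_rot: [0.001, 0.644, 0.765, 0.0]
contact_force: [0.7, 0.1, 0.7]
gripper_width: 0.502
```

play_rows([
  {"offset": [-40, 0, 0], "twist": 0, "grip": 0.5},
  {"offset": [-80, 0, 0], "twist": 0, "grip": 0.5},
  {"offset": [-120, 0, 0], "twist": 0, "grip": 0.5},
  {"offset": [-160, 0, 0], "twist": 0, "grip": 0.5},
  {"offset": [-180, 0, 0], "twist": 0, "grip": 0.5},
])

```text
time: 7.62
tool_pos: [0.6127, -0.4278, 0.2918]
tool_rot: [0.001, 0.646, 0.764, -0.001]
contact_force: [0.2, 0.3, -0.2]
gripper_width: 0.498
```

```bash
cp lanefit.npy lf.npy; python3 fit.py d; python3 fit3.py d scene,top -.105,.005,.03
python3 - <<'E'
import cv2,numpy as np
a=cv2.imread("pics/scene_d.png")[120:230,220:400];b=cv2.imread("pics/top_d.png")[180:290,160:340]
cv2.imwrite("pics/dz.png",cv2.resize(np.vstack([a,b]),None,fx=2.7,fy=2.7,interpolation=cv2.INTER_CUBIC))
from h import *
for c in K:
    print([(round(p,2),np.round(x,3)) for p,x in tips("lantern",c)][:3]); s=manip.state()
print(s["tool_pos"],s["time"])
E
```

```text
net lane [0.5367 0.0617 1.7472]
pad lane [0.5378 0.0625 1.7726] 1024.1490196078432 1020.7058823529412
scene [0.5375 0.0621 1.7422] [-0.1017  0.0025 -0.1   ] 125.6
scene [0.5375 0.0621 1.7422] [-0.0995  0.006  -0.0393] 130.3
top [0.5334 0.06   1.7372] [-0.0999  0.0071 -0.0311] 64.0
top [0.5334 0.06   1.7372] [-0.1014  0.0063  0.0298] 62.7
[(0.85, array([ 0.552, -0.039,  0.01 ]))]
[(0.59, array([ 0.547, -0.035,  0.007])), (0.57, array([ 0.709, -0.316, -0.005]))]
[ 0.61353378 -0.42207182  0.29204713] 8.3167
```

View pics/dz.png

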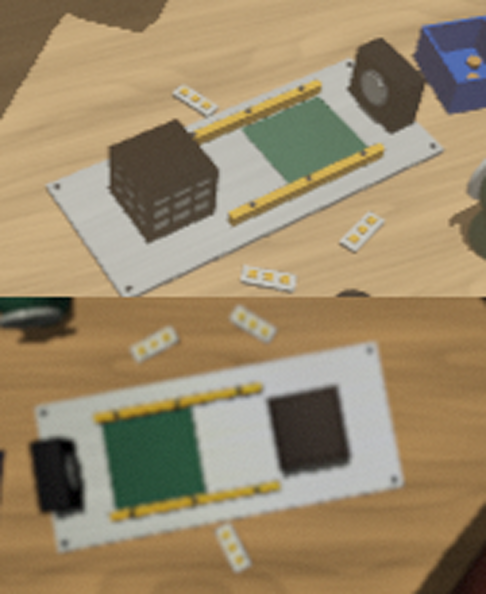

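The lantern is now square to within ~2°, at lane x ≈ -0.10 and y ≈ +4.5 mm. I'll return and push ~207 mm forward, shifting 4 mm to the right on the way.

play_rows([
  {"offset": [40, 0, 0], "twist": 0, "grip": 0.5},
  {"offset": [80, 0, 0], "twist": 0, "grip": 0.5},
  {"offset": [120, 0, 0], "twist": 0, "grip": 0.5},
  {"offset": [160, 0, 0], "twist": 0, "grip": 0.5},
  {"offset": [195, 0, 15], "twist": 0, "grip": 0.5},
])

```text
time: 8.73
tool_pos: [0.5809, -0.2287, 0.2803]
tool_rot: [0.003, 0.644, 0.765, 0.001]
contact_force: [1.8, 0.2, 0.5]
gripper_width: 0.499
```

play_rows([
  {"offset": [30, 0, 15], "twist": 0, "grip": 0.5},
  {"offset": [55, 0, 40], "twist": 0, "grip": 0.5},
  {"offset": [75, 0, 65], "twist": 0, "grip": 0.5},
  {"offset": [79, 0, 71], "twist": 0, "grip": 0.5},
  {"offset": [79, 0, 71], "twist": 0, "grip": 0.5},
])

```text
time: 9.15
tool_pos: [0.5657, -0.1509, 0.2032]
tool_rot: [-0.003, 0.644, 0.765, -0.001]
contact_force: [0.1, 0.6, -0.3]
gripper_width: 0.501
```

```bash
cat > st.py <<'E'
from plant import manip; import numpy as np
s=manip.state(); p=np.array(s["tool_pos"]); w,x,y,z=s["tool_rot"]; a=1.74
d=p[:2]-[.5355,.061]; c,n=np.cos(a),np.sin(a)
print("lane",np.round([c*d[0]+n*d[1],-n*d[0]+c*d[1],p[2]],4),"yaw",np.arctan2(2*x*y,x*x-y*y),"F",np.round(s["contact_force"],1),s["time"])
E
python3 st.py
```

```text
lane [-0.214   0.0059  0.2032] yaw 1.7429160166309303 F [ 0.1  0.6 -0.3] 9.15
```

play_rows([
  {"offset": [15, 0, -1], "twist": 0, "grip": 0.5},
  {"offset": [28, 0, -2], "twist": 0, "grip": 0.5},
  {"offset": [37, 0, -2], "twist": 0, "grip": 0.5},
  {"offset": [44, 0, -2], "twist": 0, "grip": 0.5},
  {"offset": [50, 0, -2], "twist": 0, "grip": 0.5},
])

```text
time: 9.57
tool_pos: [0.5589, -0.1027, 0.2089]
tool_rot: [0.001, 0.644, 0.765, 0.0]
contact_force: [0.0, 0.7, 0.2]
gripper_width: 0.501
```

play_rows([
  {"offset": [6, 0, 0], "twist": 0, "grip": 0.5},
  {"offset": [12, 0.4, 0], "twist": 0, "grip": 0.5},
  {"offset": [18, 0.8, 0], "twist": 0, "grip": 0.5},
  {"offset": [24, 1.2, 0], "twist": 0, "grip": 0.5},
  {"offset": [30, 1.6, 0], "twist": 0, "grip": 0.5},
])

```text
time: 9.98
tool_pos: [0.5553, -0.0732, 0.2082]
tool_rot: [0.001, 0.645, 0.765, 0.0]
contact_force: [0.0, -4.2, 2.0]
gripper_width: 0.5
```

play_rows([
  {"offset": [6, 0.4, 0], "twist": 0, "grip": 0.5},
  {"offset": [12, 0.8, 0], "twist": 0, "grip": 0.5},
  {"offset": [18, 1.2, 0], "twist": 0, "grip": 0.5},
  {"offset": [24, 1.6, 0], "twist": 0, "grip": 0.5},
  {"offset": [30, 2, 0], "twist": 0, "grip": 0.5},
])

```text
time: 10.4
tool_pos: [0.5519, -0.0429, 0.2078]
tool_rot: [-0.0, 0.644, 0.765, -0.0]
contact_force: [0.6, -2.3, 1.6]
gripper_width: 0.501
```

```bash
python3 st.py; python3 - <<'E'
from h import *
im={c:manip.grab_frame(c) for c in K}
for c in K: cv2.imwrite(f"pics/{c}_e.png",im[c])
for c in K: print(c,[(round(p,2),np.round(R(1.74).T@(x[:2]-dict(scene=[.5375,.0622],top=[.5334,.06])[c]),4)) for p,x in tips("lantern",c)][:2])
n=6
a=cv2.resize(im["scene"][130:225,240:385],None,fx=5,fy=5,interpolation=cv2.INTER_CUBIC); cv2.imwrite("pics/ez.png",a)
E
```

```text
lane [-0.1052  0.0013  0.2078] yaw 1.7408790391309732 F [ 0.6 -2.3  1.6] 10.4
scene [(0.9, array([-0.0472, -0.0003])), (0.18, array([-0.0007,  0.0002]))]
top [(0.65, array([-0.043, -0.002]))]
```

View pics/ez.png

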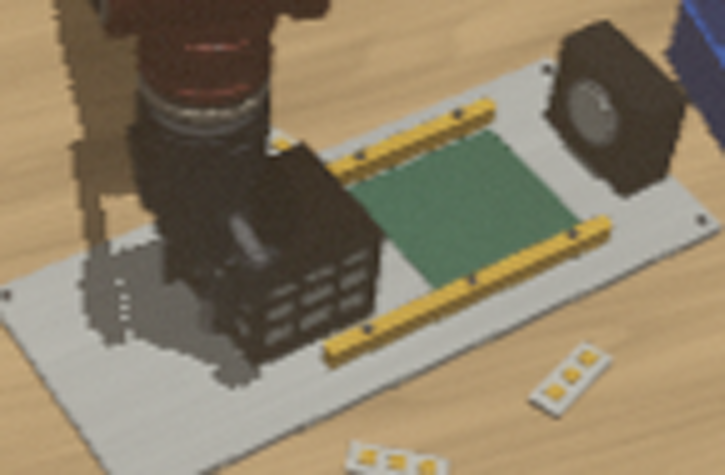

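The lantern is entering the rails at lane (-0.045, ~0) m and squared, with its right-hand front corner inside the right rail (crop ~(370,320)). I'll push straight on.

play_rows([
  {"offset": [7, 0, 0], "twist": 0, "grip": 0.5},
  {"offset": [14, 0, 0], "twist": 0, "grip": 0.5},
  {"offset": [21, 0, 0], "twist": 0, "grip": 0.5},
  {"offset": [28, 0, 0], "twist": 0, "grip": 0.5},
  {"offset": [35, 0, 0], "twist": 0, "grip": 0.5},
])

```text
time: 11.02
tool_pos: [0.5458, -0.0082, 0.2077]
tool_rot: [-0.0, 0.644, 0.765, -0.0]
contact_force: [-0.3, -1.5, -0.2]
gripper_width: 0.502
```

play_rows([
  {"offset": [7, 0, 0], "twist": 0, "grip": 0.5},
  {"offset": [14, 0, 0], "twist": 0, "grip": 0.5},
  {"offset": [21, 0, 0], "twist": 0, "grip": 0.5},
  {"offset": [28, 0, 0], "twist": 0, "grip": 0.5},
  {"offset": [35, 0, 0], "twist": 0, "grip": 0.5},
])

```text
time: 11.43
tool_pos: [0.54, 0.0262, 0.2078]
tool_rot: [-0.0, 0.644, 0.765, -0.0]
contact_force: [0.8, -2.4, -0.7]
gripper_width: 0.503
```

```bash
python3 st.py; python3 - <<'E'
from h import *
im={c:manip.grab_frame(c) for c in K}
for c in K: cv2.imwrite(f"pics/{c}_g.png",im[c])
for c in K: print(c,[(round(p,2),np.round(R(1.74).T@(x[:2]-dict(scene=[.5375,.0622],top=[.5334,.06])[c]),4)) for p,x in tips("lantern",c)][:2])
E
```

```text
lane [-0.035   0.0014  0.2078] yaw 1.7408848743326033 F [ 0.8 -2.4 -0.7] 11.4333
scene [(0.58, array([ 0.0206, -0.0008]))]
top [(0.43, array([0.0253, 0.0007]))]
```

play_rows([
  {"offset": [7, 0, 0], "twist": 0, "grip": 0.5},
  {"offset": [14, 0, 0], "twist": 0, "grip": 0.5},
  {"offset": [21, 0, 0], "twist": 0, "grip": 0.5},
  {"offset": [28, 0, 0], "twist": 0, "grip": 0.5},
  {"offset": [35, 0, 0], "twist": 0, "grip": 0.5},
])

```text
time: 12.05
tool_pos: [0.5341, 0.0607, 0.2078]
tool_rot: [0.0, 0.644, 0.765, -0.0]
contact_force: [0.9, -1.7, 0.0]
gripper_width: 0.5
```

play_rows([
  {"offset": [7, 0, 0], "twist": 0, "grip": 0.5},
  {"offset": [14, 0, 0], "twist": 0, "grip": 0.5},
  {"offset": [21, 0, 0], "twist": 0, "grip": 0.5},
  {"offset": [28, 0, 0], "twist": 0, "grip": 0.5},
  {"offset": [33, 0, 0], "twist": 0, "grip": 0.5},
])

```text
time: 12.47
tool_pos: [0.5284, 0.0934, 0.2078]
tool_rot: [-0.0, 0.644, 0.765, -0.0]
contact_force: [0.0, -2.5, 0.3]
gripper_width: 0.499
```

play_rows([
  {"offset": [4, 0, 0], "twist": 0, "grip": 0.5},
  {"offset": [8, 0, 0], "twist": 0, "grip": 0.5},
  {"offset": [10, 0, 0], "twist": 0, "grip": 0.5},
  {"offset": [10, 0, 0], "twist": 0, "grip": 0.5},
  {"offset": [10, 0, 0], "twist": 0, "grip": 0.5},
])

```text
time: 12.88
tool_pos: [0.5269, 0.1026, 0.2078]
tool_rot: [-0.0, 0.645, 0.765, 0.0]
contact_force: [0.4, 0.3, 0.4]
gripper_width: 0.501
```

```bash
python3 st.py; python3 - <<'E'
from h import *
im={c:manip.grab_frame(c) for c in K}
for c in K: cv2.imwrite(f"pics/{c}_i.png",im[c])
for c in K: print(c,[(round(p,2),np.round(R(1.74).T@(x[:2]-dict(scene=[.5375,.0622],top=[.5334,.06])[c]),4)) for p,x in tips("lantern",c)][:2])
E
```

```text
lane [0.0424 0.0015 0.2078] yaw 1.7407750115144383 F [0.4 0.3 0.4] 12.8833
scene [(0.8, array([0.1002, 0.0021])), (0.24, array([0.0649, 0.0639]))]
top [(0.49, array([ 0.2103, -0.2322])), (0.47, array([0.1056, 0.0016]))]
```

The lantern is at lane x ≈ 0.102–0.105 and y ≈ 2 mm. I'll retract straight back, lift, and take a clear look.

play_rows([
  {"offset": [-8, 0, 0], "twist": 0, "grip": 0.5},
  {"offset": [-25, 0, 0], "twist": 0, "grip": 0.5},
  {"offset": [-50, 0, -10], "twist": 0, "grip": 0.5},
  {"offset": [-75, 0, -40], "twist": 0, "grip": 0.5},
  {"offset": [-100, 0, -75], "twist": 0, "grip": 0.3},
])

```text
time: 13.5
tool_pos: [0.5426, 0.0032, 0.2799]
tool_rot: [-0.002, 0.644, 0.765, -0.002]
contact_force: [1.1, 0.6, 0.5]
gripper_width: 0.377
```

play_rows([
  {"offset": [-40, 0, 0], "twist": 0, "grip": 0},
  {"offset": [-80, 0, 0], "twist": 0, "grip": 0},
  {"offset": [-120, 0, 0], "twist": 0, "grip": 0},
  {"offset": [-160, 0, 0], "twist": 0, "grip": 0},
  {"offset": [-200, 0, 0], "twist": 0, "grip": 0},
])

```text
time: 13.92
tool_pos: [0.5773, -0.1952, 0.282]
tool_rot: [0.0, 0.645, 0.764, 0.0]
contact_force: [0.9, 0.5, 0.8]
gripper_width: -0.003
```

```bash
python3 st.py; python3 fit.py j; python3 fit3.py j scene,top .102,.002,.03; python3 - <<'E'
from h import *
for c in K:
    print(c,[(round(p,2),np.round(R(1.74).T@(x[:2]-dict(scene=[.5375,.0622],top=[.5334,.06])[c]),4)) for p,x in tips("lantern",c)][:2])
    print([(round(p,2),np.round(x,4),np.round(proj(c,x)[0])) for p,x in tips("meter_button_top",c)])
a=cv2.resize(cv2.imread("pics/scene_j.png")[120:225,250:400],None,fx=3.3,fy=3.3,interpolation=cv2.INTER_CUBIC)
b=cv2.resize(cv2.imread("pics/top_j.png")[220:280,350:455],None,fx=4,fy=4,interpolation=cv2.INTER_CUBIC)
d=cv2.resize(cv2.imread("pics/scene_j.png")[180:235,75:200],None,fx=3,fy=3,interpolation=cv2.INTER_CUBIC)
W=np.zeros((a.shape[0]+max(b.shape[0],d.shape[0]),800,3),np.uint8); W[:a.shape[0],:a.shape[1]]=a; W[a.shape[0]:a.shape[0]+b.shape[0],:b.shape[1]]=b; W[a.shape[0]:a.shape[0]+d.shape[0],425:425+d.shape[1]]=d
cv2.imwrite("pics/jz.png",W[:600])
E
```

```text
lane [-0.2595  0.0019  0.282 ] yaw 1.740264273494034 F [0.9 0.5 0.8] 13.9167
net lane [0.5342 0.061  1.7446]
pad lane [0.5338 0.0601 1.7551] 1818.5764705882352 1813.1764705882351
scene [0.5375 0.0628 1.7391] [ 0.0981 -0.0005  0.0257] 204.6
scene [0.5375 0.0628 1.7391] [ 0.0962 -0.0028  0.0286] 195.6
top [0.533  0.0634 1.7424] [ 0.0943  0.0108 -0.0084] 235.9
top [0.533  0.0634 1.7424] [ 0.094  -0.0012  0.0742] 236.2
scene [(0.74, array([0.0006, 0.0022])), (0.58, array([ 0.0998, -0.0005]))]
[(0.63, array([ 0.466, -0.378,  0.067]), array([162., 192.])), (0.61, array([ 0.4223, -0.5595,  0.0617]), array([ 97., 198.]))]
top [(0.77, array([ 0.1049, -0.0009]))]
[(0.55, array([ 0.4604, -0.3782,  0.0588]), array([376., 252.])), (0.52, array([ 0.4195, -0.5646,  0.0605]), array([434., 264.]))]
```

View pics/jz.png

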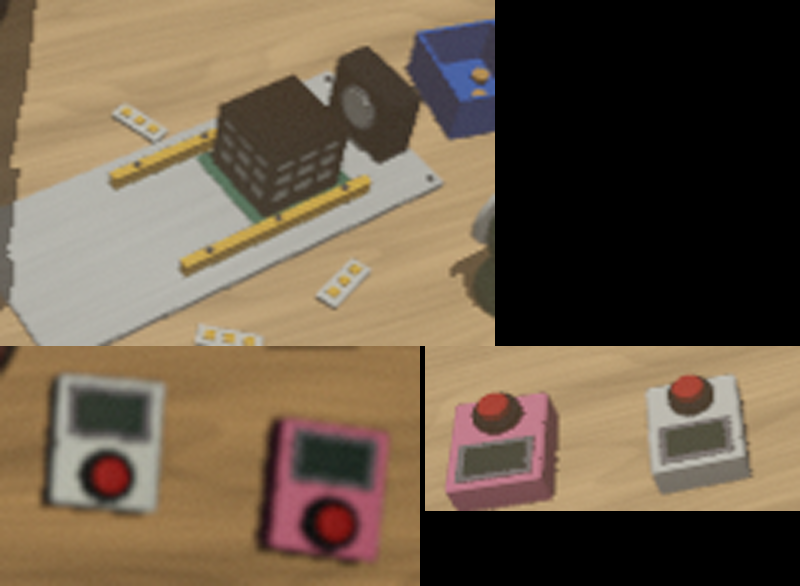

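The lantern stands on the pad with green visible at the rear and right, clear of the rails and sensor: network x 0.100/0.105, y ≈ 0. Candidates for the button, in picture pixels: white meter, scene (162,192) / top (376,252); pink look-alike, scene (97,198) / top (434,264). The enlarged crop shows the first is on the white box with the grey display, so that is the one to press, at world (0.4625, -0.379, ~0.063).

play_rows([
  {"offset": [-30, -27, 0], "twist": 0, "grip": 0},
  {"offset": [-60, -54, 0], "twist": 0, "grip": 0},
  {"offset": [-90, -81, 0], "twist": 0, "grip": 0},
  {"offset": [-120, -108, 0], "twist": 0, "grip": 0},
  {"offset": [-145, -130, 0], "twist": 0, "grip": 0},
])

```text
time: 15.13
tool_pos: [0.4725, -0.3592, 0.282]
tool_rot: [0.0, 0.645, 0.764, -0.0]
contact_force: [0.6, -0.5, 0.1]
gripper_width: -0.0
```

play_rows([
  {"offset": [-16, -14, 0], "twist": 0, "grip": 0},
  {"offset": [-16, -14, 10], "twist": 0, "grip": 0},
  {"offset": [-16, -14, 20], "twist": 0, "grip": 0},
  {"offset": [-16, -14, 20], "twist": 0, "grip": 0},
  {"offset": [-16, -14, 20], "twist": 0, "grip": 0},
])

```text
time: 15.55
tool_pos: [0.4631, -0.3742, 0.26]
tool_rot: [-0.002, 0.644, 0.765, 0.0]
contact_force: [0.3, 0.9, 0.6]
gripper_width: 0.001
```

```bash
python3 - <<'E'
from h import *
im=manip.grab_frame("scene"); s=manip.state(); print(s["tool_pos"],s["tool_rot"],s["contact_force"],s["gripper_width"])
cv2.imwrite("pics/kz.png",cv2.resize(im[130:250,80:240],None,fx=4,fy=4,interpolation=cv2.INTER_CUBIC))
E
```

```text
[ 0.46337681 -0.37433933  0.26081444] [-8.69527319e-04  6.43882023e-01  7.65124268e-01  1.96079136e-04] [ 0.09999071  0.38356681 -0.14624607] 0.0028088560533460144
```

View pics/kz.png

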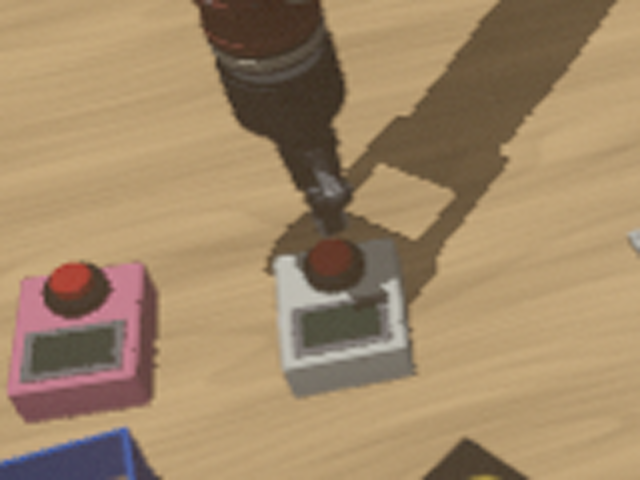

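The shut fingertips are above the white meter's button at crop (335,265). I'll descend and watch the force.

play_rows([
  {"offset": [-2, 0, 8], "twist": 0, "grip": 0},
  {"offset": [-2, 0, 15], "twist": 0, "grip": 0},
  {"offset": [-2, 0, 18], "twist": 0, "grip": 0},
  {"offset": [-2, 0, 20], "twist": 0, "grip": 0},
  {"offset": [-2, 0, 20], "twist": 0, "grip": 0},
])

```text
time: 16.02
tool_pos: [0.4631, -0.3772, 0.2408]
tool_rot: [-0.001, 0.644, 0.765, 0.0]
contact_force: [0.7, -0.1, 0.2]
gripper_width: -0.001
```

play_rows([
  {"offset": [0, 0, 2], "twist": 0, "grip": 0},
  {"offset": [0, 0, 4], "twist": 0, "grip": 0},
  {"offset": [0, 0, 6], "twist": 0, "grip": 0},
  {"offset": [0, 0, 6], "twist": 0, "grip": 0},
  {"offset": [0, 0, 6], "twist": 0, "grip": 0},
])

```text
time: 16.43
tool_pos: [0.4632, -0.3776, 0.2358]
tool_rot: [-0.0, 0.645, 0.765, -0.0]
contact_force: [0.2, -0.3, 0.7]
gripper_width: 0.004
```

play_rows([
  {"offset": [0, 0, 1], "twist": 0, "grip": 0},
  {"offset": [0, 0, 2], "twist": 0, "grip": 0},
  {"offset": [0, 0, 3], "twist": 0, "grip": 0},
  {"offset": [0, 0, 3], "twist": 0, "grip": 0},
  {"offset": [0, 0, 3], "twist": 0, "grip": 0},
])

```text
time: 16.85
tool_pos: [0.4633, -0.3777, 0.233]
tool_rot: [0.0, 0.645, 0.765, -0.0]
contact_force: [-0.6, 0.8, 2.2]
gripper_width: -0.0
```

play_rows([
  {"offset": [0, 0, 1], "twist": 0, "grip": 0},
  {"offset": [0, 0, 2], "twist": 0, "grip": 0},
  {"offset": [0, 0, 2], "twist": 0, "grip": 0},
  {"offset": [0, 0, 2], "twist": 0, "grip": 0},
  {"offset": [0, 0, 2], "twist": 0, "grip": 0},
])

```text
time: 17.27
tool_pos: [0.4633, -0.3777, 0.2309]
tool_rot: [0.0, 0.645, 0.765, -0.0]
contact_force: [0.2, -0.6, 3.2]
gripper_width: 0.002
```

play_rows([
  {"offset": [0, 0, 1], "twist": 0, "grip": 0},
  {"offset": [0, 0, 2], "twist": 0, "grip": 0},
  {"offset": [0, 0, 2], "twist": 0, "grip": 0},
  {"offset": [0, 0, 2], "twist": 0, "grip": 0},
])

```text
time: 17.6
tool_pos: [0.4634, -0.3777, 0.2294]
tool_rot: [0.0, 0.644, 0.765, -0.0]
contact_force: [-1.5, 0.8, 6.4]
gripper_width: 0.004
```

play_rows([
  {"offset": [0, 0, 1], "twist": 0, "grip": 0},
  {"offset": [0, 0, 1], "twist": 0, "grip": 0},
  {"offset": [0, 0, 1], "twist": 0, "grip": 0},
])

```text
time: 17.85
tool_pos: [0.4634, -0.3777, 0.2293]
tool_rot: [-0.0, 0.644, 0.765, -0.0]
contact_force: [-4.0, 2.5, 11.3]
gripper_width: -0.002
```

play_rows([
  {"offset": [0, 0, -6], "twist": 0, "grip": 0},
  {"offset": [0, 0, -20], "twist": 0, "grip": 0},
  {"offset": [0, 0, -50], "twist": 0, "grip": 0},
  {"offset": [0, 0, -90], "twist": 0, "grip": 0},
  {"offset": [0, 0, -120], "twist": 0, "grip": 0},
])

```text
time: 18.27
tool_pos: [0.4631, -0.3773, 0.35]
tool_rot: [0.0, 0.645, 0.765, 0.0]
contact_force: [1.1, -0.8, 0.8]
gripper_width: 0.001
```

play_rows([
  {"offset": [-40, 0, 0], "twist": 0, "grip": 0},
  {"offset": [-80, 0, 0], "twist": 0, "grip": 0},
  {"offset": [-100, 0, 0], "twist": 0, "grip": 0},
  {"offset": [-100, 0, 0], "twist": 0, "grip": 0},
  {"offset": [-100, 0, 0], "twist": 0, "grip": 0},
])

```text
time: 18.68
tool_pos: [0.4799, -0.4767, 0.3472]
tool_rot: [-0.001, 0.645, 0.764, 0.0]
contact_force: [-0.1, -0.0, -0.6]
gripper_width: -0.0
```

```bash
python3 - <<'E'
from h import *
s=manip.state(); print(s["time"],s["tool_pos"],s["contact_force"])
im={c:manip.grab_frame(c) for c in K}
for c in K:
    print(c,[(round(p,2),np.round(R(1.74).T@(x[:2]-dict(scene=[.5375,.0622],top=[.5334,.06])[c]),4)) for p,x in tips("lantern",c)][:2])
    print([(round(p,2),np.round(x,4)) for p,x in tips("meter_button_top",c)])
a=cv2.resize(im["scene"][120:240,60:420],(800,267),interpolation=cv2.INTER_CUBIC)
b=cv2.resize(im["top"][150:290,120:460],(800,330),interpolation=cv2.INTER_CUBIC)
cv2.imwrite("pics/lz.png",np.vstack([a,b]))
E
```

```text
18.6833 [ 0.47985633 -0.47666041  0.34724113] [-0.126032   -0.04159745 -0.58713118]
scene [(0.69, array([ 0.1   , -0.0005]))]
[(0.59, array([ 0.4244, -0.561 ,  0.0606])), (0.4, array([ 0.4627, -0.38  ,  0.0666])), (0.18, array([6.923e-01, 3.660e-02, 2.000e-04]))]
top [(0.76, array([ 0.1036, -0.0007]))]
[(0.57, array([ 0.4618, -0.3792,  0.0605]))]
```

View pics/lz.png

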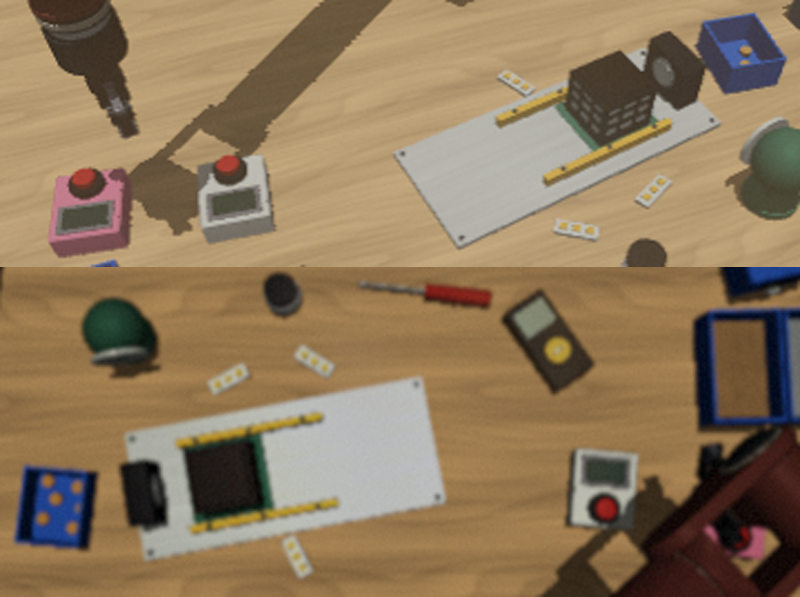

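The final view shows the lantern square on the pad at (225,475), clear of the rails and sensor. The red button is up, the bystanders are in place and the gripper is in free air.

```bash
python3 -c "
from plant import manip
print(manip.job_done())"
```

```text
the job is handed in; nothing more can be done
None
```

The lantern is on the green pad, the meter button has been pressed and is up again, and the job was handed in at about 19 s of the 72 s allowed. The hand-in reports no verdict, so what follows is my own checking.

- **Pushing the lantern:** I pushed it with two half-open fingers against its rear face. That squared its initial 7° turn, and I shifted it about 4 mm right on the way between the rails. It was never gripped or lifted. The highest push force I read was about 5 N, and I saw no jump that would suggest a rail or sensor contact.
- **Pressing the button:** I pressed the white meter's button with the shut fingertips until it bottomed out. The force rose past the 4 N spring to about 11 N, with the tip no longer moving. I then lifted clear. The pink look-alike was left alone.
- **Last checks:**
  - Both cameras put the lantern at lane x of 0.100 and 0.104 m and y of about -1 mm; the window is 0.087 to 0.123 m and ±15 mm.
  - In the pictures it stands square, with green showing and clear of the rails and sensor.
  - The button is at its original height, the bystanders in view look unmoved, and the gripper is in free air.
- **Checks that disagreed:**
  - My silhouette fit of the lantern on the dark green pad was unreliable (x 0.094 to 0.098 m, y -3 to +11 mm, angle -0.5° to 4°), though still inside the limits.
  - My colour fit of the pad did not work, so I relied on the plate edges and the networks for the lane's position.

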